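# Gauge the specimen bars and sort them

### The job

Two aluminium specimen bars stand loose on the bench; the two in the wooden frame are another group's, leave those alone. Take the loose bars one at a time: let the bar down into the stepped slot gauge, without forcing it, to see how far it goes, then stand it upright in the wooden tray if it passes the go width and stops at the no-go step, or in the grey plastic tub if it will not enter or drops right through to the base, before you take the next bar. Do not disturb the beaker, the jar or the brass block.

Things in the scene. Friction and masses are not known exactly. Their poses are not given: they have to be found in the camera images.
- bar_a: upright aluminium bar: block 80 mm long (own y), 50 mm high; a rib 12 mm thick (own x), 80 mm long (y), 30 mm high is centred along its top; 80 mm high in all; 0.2 to 0.5 kg. Block thickness (own x) unknown: about 25 mm is right, 20 undersize, 30 oversize; several bars may be alike. Same after a half turn. Origin: centre of the underside, z up
- bar_b: upright aluminium bar: block 80 mm long (own y), 50 mm high; a rib 12 mm thick (own x), 80 mm long (y), 30 mm high is centred along its top; 80 mm high in all; 0.2 to 0.5 kg. Block thickness (own x) unknown: about 25 mm is right, 20 undersize, 30 oversize; several bars may be alike. Same after a half turn. Origin: centre of the underside, z up
- bar_c: upright aluminium bar: block 80 mm long (own y), 50 mm high; a rib 12 mm thick (own x), 80 mm long (y), 30 mm high is centred along its top; 80 mm high in all; 0.2 to 0.5 kg. Block thickness (own x) unknown: about 25 mm is right, 20 undersize, 30 oversize; several bars may be alike. Same after a half turn. Origin: centre of the underside, z up
- bar_d: upright aluminium bar: block 80 mm long (own y), 50 mm high; a rib 12 mm thick (own x), 80 mm long (y), 30 mm high is centred along its top; 80 mm high in all; 0.2 to 0.5 kg. Block thickness (own x) unknown: about 25 mm is right, 20 undersize, 30 oversize; several bars may be alike. Same after a half turn. Origin: centre of the underside, z up
- gauge: stepped steel slot gauge, fixed: base plate 120 (x) x 80 (y) x 10 mm high with two jaws 60 mm long (y), 92 mm over their outsides (x), tops 60 mm above the bench. The slot between them runs along own y, centred on the origin, open at both ends. A bar goes in upright from above, its length along the slot, overhanging 10 mm at either end. Origin: centre of the underside, z up
- gauge_go (a point): centre of the gauge's slot at the start of its go width, 50 mm above the bench. Above it a steep lead-in, 40.5 mm wide at the top (60 mm height); the go width is 27.5 mm from 50 down to 32.5 mm height. An oversize bar's underside stops in the lead-in, about 52 mm above the bench
- gauge_nogo (a point): centre of the gauge's slot at the no-go step, 30 mm above the bench: a steep bevel from 27.5 mm wide at 32.5 mm height to 22.5 mm at 27.5 mm, then 22.5 mm wide down to the base at 10 mm. A right bar's underside stops at 30 (29 to 33) mm, an undersize bar's on the base at 10 mm. A bar off centre can catch on one slope of the gauge: it pushes sideways; ease it that way and try again
- wood_tray: tray for right bars: shallow wooden tray, fixed, 170 (x) x 120 (y) x 22 mm outside, walls and floor 5 mm; room for two bars side by side with their length along the tray's y. Origin: centre of its underside
- tub: tub for rejected bars: grey plastic tub, fixed, 170 (x) x 120 (y) x 42 mm outside, walls and floor 4 mm; room for two bars side by side with their length along the tub's y. Origin: centre of its underside
- frame: the other group's wooden frame, fixed, 190 (x) x 130 (y) mm outside, rails 12 mm wide and 25 mm high, no floor. Two of the four bars (any two) start inside it and stay there. Origin: its centre, at bench height
- beaker: empty glass beaker, 66 mm across, 88 mm high. Origin: centre of its underside. Bystander: leave it standing where it is.
- jar: amber glass jar with a white cap, 60 mm across, 85 mm high. Origin: centre of its underside. Bystander: leave it standing where it is.
- weight: brass block, 40 mm each way. Origin: centre of its underside. Bystander: leave it standing where it is.
Things that resemble listed ones, but are neither listed nor needed, are in the scene too. Leave any orange or red look-alike of the bar_b alone.

How it is judged:
By the outcome, as a careful person would: the job done as asked, in the order asked, and still so for the second after the job is handed in, with the robot touching nothing.
It also fails if it takes over 67 s, if anything falls off the work surface, if the arm or the gripper's body presses on something with over 40 N, if the wrist force passes 120 N, or if a joint passes its speed limit or range.

### The arm

A 6-joint arm with a two-finger parallel gripper is mounted at the origin on the work surface. World frame = base frame: x ahead of the robot, y to its left, z up, the work surface at z = 0. Lengths are in m, angles in degrees, forces in N, time in s.
With the tool pointing down it reaches from about 0.375 to 0.75 m from the base axis. Payload 9 kg.
Tool frame: the origin (TCP) lies where the fingers leave the gripper's body, on its centre line; the fingertips stand 73 mm ahead of it and the grasp point (between the pads) lies 54 mm ahead of it (robot.tip_reach is the distance from the TCP to the fingertips, in m); z points along the fingers, y is the direction in which the jaws open and shut (so a half turn about z gives the same grasp; the last joint's range is limited). The gripper opens to 85 mm and grips with 20 to 120 N. Pads are 22 mm wide; open, the fingers measure 114 mm over their backs; the gripper's body (76 mm by 85 mm) begins 54 mm behind the grasp point. The pads swing forward as they close: fully open they stand 13 mm farther back than shut.
Start: joints at [-87.76, 5.964, 5.575, 89.605, 0, 77.527], TCP at [0.152, -0.58, 0.304] pointing down, gripper open.
Joint ranges: [-171.21, 171.21], [-48.23, 106.86], [-62.78, 66.21], [-105.2, 120.99], [-86.42, 89.51], [-180, 180]. Speed limits (degrees/s): [127.2, 127.2, 147.25, 180, 180, 180].

### API

Orientations are given as [roll, pitch, yaw] about the fixed x, y, z axes, in that order (R = Rz(yaw) Ry(pitch) Rx(roll)).
In Python, from plant import robot gives the robot as it stands. Calls block until the motion is done:
- robot.move_pose(position, orientation): joint-space move of the TCP to a pose.
- robot.line_to(position, vel=0.15, rotation=None, guard=None): straight line of the TCP; rotation=None keeps the orientation; vel is the mean speed in m/s. With guard (N) it stops when the force on the tool has changed by that much, and returns True; else False.
- robot.goto_joints(angles): joint-space move.
- robot.set_gripper(opening): finger opening in m; the grip force is fixed at half the most; returns when the fingers have stopped.
- robot.pause(seconds).
- robot.ik(position, orientation): joint angles nearest the present ones, or None.
- robot.observe(): the state.
- robot.grab_frame(name): name is "side" or "top" or "wrist"; returns the picture (400x640x3 uint8, blue, green, red); there is no depth.
- robot.get_calibration(name): a dict with "vertical_fov" (degrees; the focal length in pixels is half the picture's height over the tangent of half this angle, whatever the lens; pixels are square), "cx", "cy" (the principal point, pixels), "rvec" (rotation vector, rad) and "tvec" (3), from world to camera coordinates, as OpenCV has them. Camera axes: x right, y down, z forward; pixel columns grow to the right and rows downward; lengths in m; the calibration is good to about 2 mm. A picture is of the moment at which its call begins: read the wrist's pose just before it. get_calibration takes no time and is no camera call; for the wrist camera it gives the pose at the moment of the call.
A pose or a line that the arm cannot do raises robot.IKError and nothing moves.
- robot.job_done(): hands the job in, once; it reports no verdict.
The state is a dict: "time": time; "q": joint angles; "qvel": joint speeds; "joint_torque": joint torques, N m; "tool_pos": TCP position; "tcp_rot": TCP orientation; "ft_force": force on the tool from outside, world axes, zero at the start; "torque": the same for the moment, N m; "gripper_width": finger opening in m.
Only numpy, scipy, OpenCV 4.12 (cv2) and the standard library are available. Lean on these libraries where they do the work, as an engineer would, in place of code of your own. Each camera call takes 0.05 s, during which the arm holds its last target. There are 200 camera calls.

## Working session

There is one attempt and no reset: what is moved stays moved. The work goes in short steps, each a Python script; the robot and the scene stay as the last script left them, time stands still between calls to the robot, and variables do not carry over. Pictures are saved under pics/ and viewed, about 8 in all and at most 12, crops included, and the job is handed in when it is done.

```bash
ls; mkdir -p pics; python3 - <<'E'
from plant import robot
import cv2
for n in("top","side"):
    cv2.imwrite(f"pics/{n}0.png",robot.grab_frame(n)); c=robot.get_calibration(n); print(n,c)
s=robot.observe();print(s["time"],s["tool_pos"],s["tcp_rot"],s["ft_force"],robot.tip_reach)
E
```

```text
pics
top {'vertical_fov': 56.456034343956176, 'cx': 321.58617166648037, 'cy': 195.59405355359692, 'rvec': array([ 2.14362126, -2.15992653,  0.21352589]), 'tvec': array([0.05784589, 0.59011481, 0.91833063])}
side {'vertical_fov': 55.97048171741406, 'cx': 322.1004936989133, 'cy': 200.17950053680073, 'rvec': array([ 0.40401198, -2.64093017,  1.35301136]), 'tvec': array([0.59743453, 0.12116391, 1.1827111 ])}
0.1 [ 0.15238048 -0.58010004  0.30320264] [-1.79931249e+02 -1.38603102e-02  1.47122455e+01] [ 0.18467274 -0.23032213 -0.09920891] 0.0726
```

View pics/top0.png

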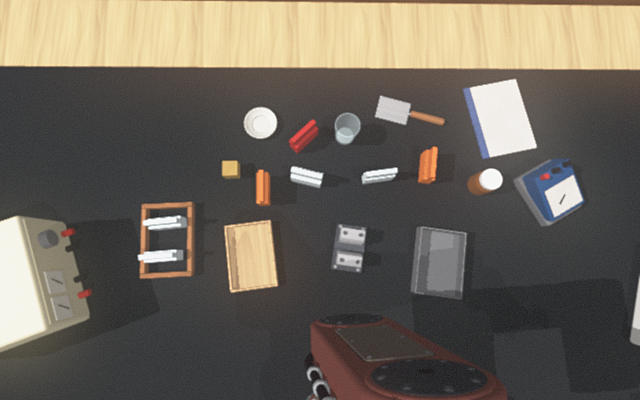

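View pics/side0.png

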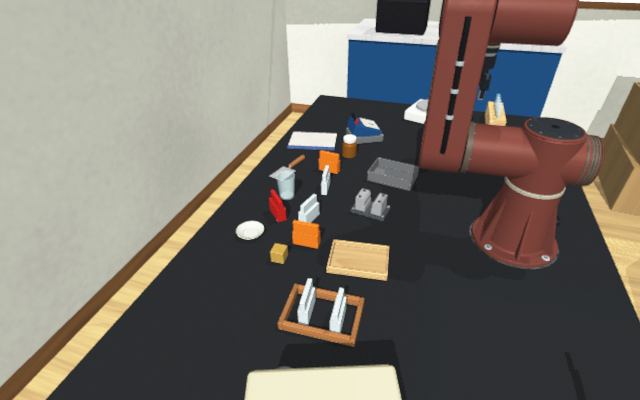

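The top view shows loose silver bars at (307,177) and (380,175). The silver bars at (165,223) and (161,256) are in the frame, so they stay. The orange pieces at (263,187) and (428,165) and the red one at (304,135) are look-alikes. The gauge is at (349,248) with its slot along world y, the wood tray at (251,256) and the tub at (440,262).

```bash
cat > h.py <<'E'
from plant import robot
import cv2, numpy as np
def px2w(c,uv,z):
    R=cv2.Rodrigues(np.array(c["rvec"]))[0]; t=np.array(c["tvec"]).ravel()
    f=200/np.tan(np.radians(c["vertical_fov"])/2)
    d=np.c_[(np.atleast_2d(uv)-[c["cx"],c["cy"]])/f,np.ones(len(np.atleast_2d(uv)))]@R
    o=-R.T@t
    return o+d*((np.atleast_1d(z)-o[2])/d[:,2])[:,None]
def w2px(c,P):
    f=200/np.tan(np.radians(c["vertical_fov"])/2)
    K=np.array([[f,0,c["cx"]],[0,f,c["cy"]],[0,0,1]])
    return cv2.projectPoints(np.array(P,float),np.array(c["rvec"]),np.array(c["tvec"]),K,None)[0][:,0]
E
python3 - <<'E'
from h import *
c=robot.get_calibration("top")
for n,uv,z in [("barL",(307,177),.065),("barR",(380,175),.065),("gauge",(349,249),.04),("wood",(251,256),.015),("tub",(440,262),.03),("frame",(167,240),.02),("beaker",(347,128),.05),("jar",(489,181),.08),("weight",(230,169),.04)]:
    print(n,px2w(c,uv,z)[0].round(3))
w=robot.get_calibration("wrist");R=cv2.Rodrigues(w["rvec"])[0];s=robot.observe()
from scipy.spatial.transform import Rotation as Ro
T=Ro.from_euler("xyz",s["tcp_rot"],degrees=True).as_matrix()
print("cam in tcp",T.T@(-R.T@w["tvec"].ravel()-s["tool_pos"]), (T.T@R.T).round(3), w["vertical_fov"])
im=cv2.imread("pics/top0.png")[105:305,220:480]
cv2.imwrite("pics/top0c.png",cv2.resize(im,None,fx=3,fy=3,interpolation=cv2.INTER_CUBIC))
E
```

```text
barL [0.636 0.091 0.065]
barR [ 0.641 -0.097  0.065]
gauge [ 0.453 -0.016  0.04 ]
wood [0.438 0.237 0.015]
tub [ 0.418 -0.252  0.03 ]
frame [0.481 0.453 0.02 ]
beaker [ 0.773 -0.016  0.05 ]
jar [ 0.621 -0.375  0.08 ]
weight [0.664 0.293 0.04 ]
cam in tcp [ 0.07969791 -0.00023176 -0.06912729] [[ 0.    -0.95  -0.311]
 [ 1.     0.    -0.   ]
 [ 0.    -0.311  0.95 ]] 60.072904944759976
```

View pics/top0c.png

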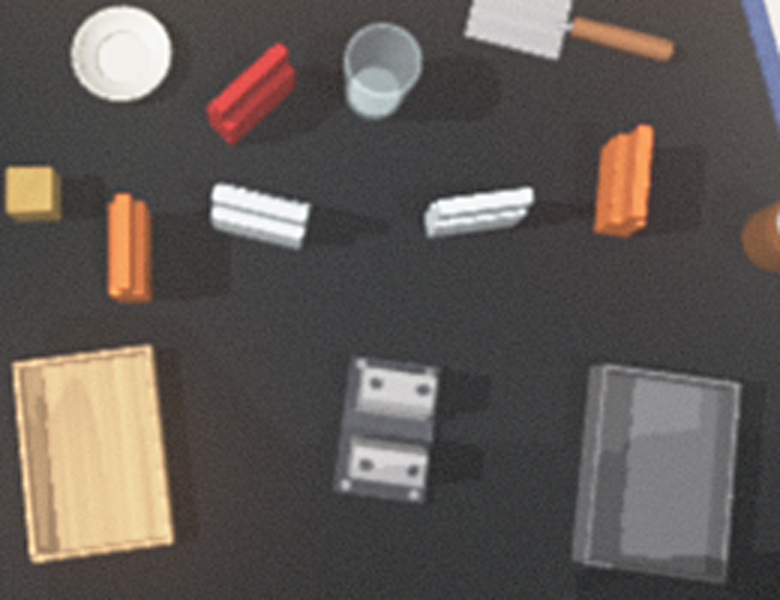

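The crop confirms it: the silver bars at crop (260,215) and (480,210) are the loose bars, and the coloured pieces are look-alikes. Next are wrist views, one wide and one close over the gauge.

```bash
python3 - <<'E'
from h import *
import pickle
out={}
for n,p in [("wide",(.55,-.02,.33)),("gauge",(.453,-.02,.2))]:
    robot.move_pose(p,[180,0,90]); robot.pause(.2)
    c=robot.get_calibration("wrist"); im=robot.grab_frame("wrist")
    cv2.imwrite(f"pics/w_{n}.png",im); out[n]=c
    s=robot.observe(); print(s["time"],s["tool_pos"],s["tcp_rot"])
pickle.dump(out,open("cal.pkl","wb"))
E
```

```text
2.7917 [ 0.5499913  -0.0204034   0.32993091] [-1.79992962e+02 -1.66358778e-03  8.99588092e+01]
3.7333 [ 0.45410141 -0.02027852  0.20129376] [1.79901200e+02 3.32613431e-02 9.00081837e+01]
```

View pics/w_wide.png

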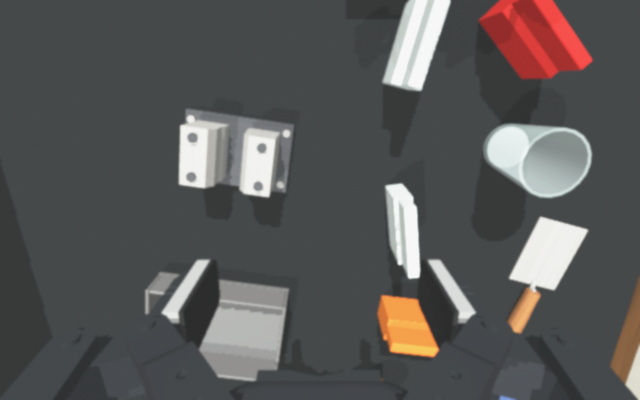

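View pics/w_gauge.png

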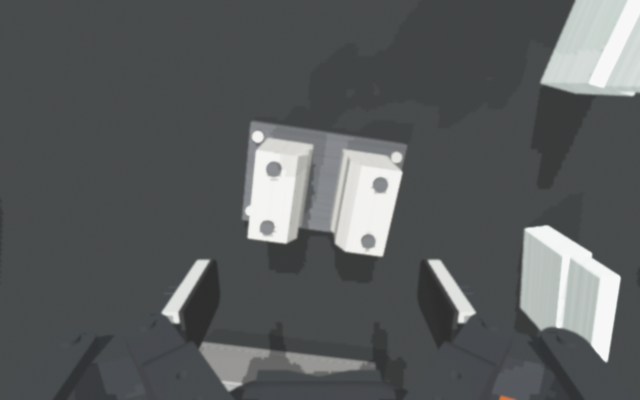

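Bar L is at wide (415,45) and bar R at (403,230). In the close view the gauge jaws are at (275,195) and (368,205), with the slot running slightly askew. I'll enlarge the gauge and pick corners.

```bash
python3 - <<'E'
from h import *
im=cv2.imread("pics/w_gauge.png")[110:265,230:420]
cv2.imwrite("pics/g_c.png",cv2.resize(im,None,fx=4,fy=3.8709,interpolation=cv2.INTER_CUBIC))
E
```

```text
(no output)
```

View pics/g_c.png

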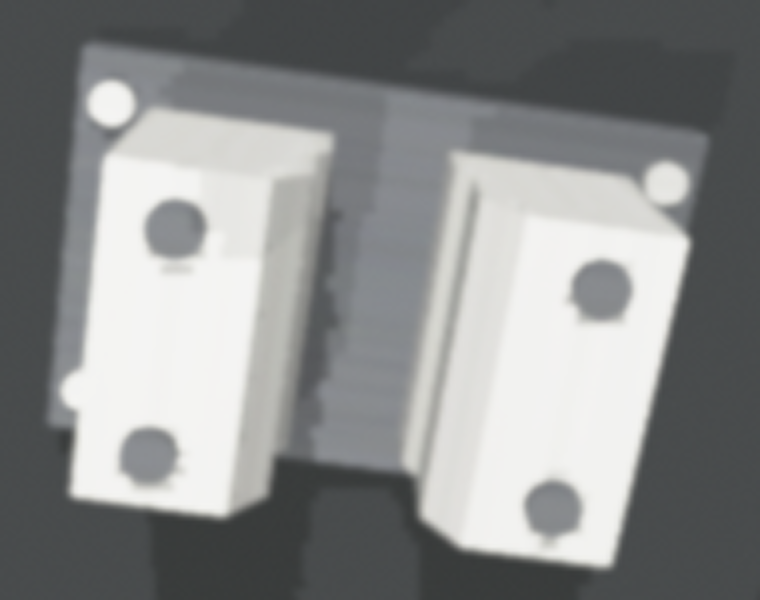

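```bash
cat > fit.py <<'E'
from h import *
import pickle
from scipy.optimize import least_squares, minimize
cal=pickle.load(open("cal.pkl","rb")); ct=robot.get_calibration("top")
def T(p,L):
    c,s=np.cos(p[2]),np.sin(p[2]); L=np.array(L,float)
    return np.c_[p[0]+c*L[:,0]-s*L[:,1],p[1]+s*L[:,0]+c*L[:,1],L[:,2]]
def fit(c,L,uv,x0,n):
    r=least_squares(lambda p:(w2px(c,T(p,L))-uv).ravel(),x0)
    print(n,r.x[:2].round(4),np.degrees(r.x[2]).round(2),"res",r.fun.round(1)); return r.x
a=np.array([(105,155),(272,180),(228,517),(70,495),(527,213),(690,240),(612,567),(462,547)],float)
uv=np.c_[230+(a[:,0]+.5)/4-.5,110+(a[:,1]+.5)/3.871-.5]
L=[(-46,30),(-20.25,30),(-20.25,-30),(-46,-30),(20.25,30),(46,30),(46,-30),(20.25,-30)]
L=np.c_[np.array(L)/1e3,np.full(8,.06)]
g=fit(cal["gauge"],L,uv,[.453,-.016,0],"gauge")
tp=lambda a:np.array(a,float)/3+[220,105]
# image right=-y, up=+x
rect=lambda z:np.array([(.085,.06,z),(.085,-.06,z),(-.085,-.06,z),(-.085,.06,z)])
fit(ct,rect(.022),tp([(12,361),(152,346),(172,544),(32,563)]),[.44,.24,0],"wood")
fit(ct,rect(.042),tp([(600,366),(740,382),(726,581),(574,562)]),[.42,-.25,0],"tub")
box=lambda x,z0,z1:[(i*x/2,j*.04,k) for i in(-1,1) for j in(-1,1) for k in(z0,z1)]
ims=[(ct,cv2.imread("pics/top0.png")),(cal["wide"],cv2.imread("pics/w_wide.png")),(cal["gauge"],cv2.imread("pics/w_gauge.png"))]
for n,x0 in [("L",[.636,.091,-.2]),("R",[.641,-.097,.15])]:
    ms=[]
    for c,im in ims:
        hsv=cv2.cvtColor(im,cv2.COLOR_BGR2HSV); m=((hsv[...,2]>135)&(hsv[...,1]<60)).astype(np.uint8)
        roi=np.zeros_like(m); h=w2px(c,T(x0,[(i*.04,j*.065,k) for i in(-1,1) for j in(-1,1) for k in(0,.08)]))
        cv2.fillConvexPoly(roi,cv2.convexHull(np.clip(h,-2000,2000).astype(np.int32)),1); ms.append((m&roi).astype(float))
    def cost(p,th):
        e=[]
        for (c,_),m in zip(ims[:2],ms):
            s=np.zeros(m.shape,np.uint8)
            for x,z0,z1 in((th,0,.05),(.012,.05,.08)):
                h=cv2.convexHull(w2px(c,T(p,box(x,z0,z1))).astype(np.float32))
                cv2.fillConvexPoly(s,np.round(h*16).astype(np.int32),255,cv2.LINE_AA,4)
            e.append(np.abs(s/255.-m).sum()/m.sum())
        return sum(e)
    for th in(.02,.025,.03):
        p=x0
        for _ in range(2):
            r=minimize(cost,p,args=(th,),method="Nelder-Mead",options=dict(initial_simplex=[p]+[np.add(p,d) for d in np.diag([.01,.01,.12])])); p=r.x
        print(n,th,p[:2].round(4),np.degrees(p[2]).round(1),"cost",round(r.fun,3))
E
python3 fit.py
```

```text
gauge [ 0.4573 -0.0167] -8.52 res [ 0.   0.1 -0.2 -0.3 -0.8 -0.2  0.4  0.3  0.5  0.7  0.  -0.4 -0.1 -0.2
  0.1 -0. ]
wood [0.4387 0.2368] 6.71 res [ 0.4  0.5 -0.2 -0.2  0.2 -0.2 -0.4 -0.2]
tub [ 0.4175 -0.2484] -8.8 res [ 0.2 -1.2 -0.9  0.2 -1.5  0.7  2.2  0.2]
L 0.02 [0.6445 0.0938] -14.3 cost 0.224
L 0.025 [0.6449 0.0938] -14.5 cost 0.146
L 0.03 [0.6444 0.0938] -14.8 cost 0.165
R 0.02 [ 0.6464 -0.0979] 8.8 cost 0.342
R 0.025 [ 0.6467 -0.0982] 10.3 cost 0.497
R 0.03 [ 0.6457 -0.0991] 12.7 cost 0.743
```

```bash
cat >> h.py <<'E'
G=(.4573,-.0167,-8.5)
ZG=.126   # TCP height over the bar's underside
def pick(x,y,yaw):
    robot.set_gripper(.05)
    robot.move_pose([x,y,.2],[180,0,90+yaw]); robot.line_to([x,y,ZG],vel=.12)
    robot.set_gripper(0); robot.pause(.1); print("width",robot.observe()["gripper_width"])
    robot.line_to([x,y,ZG+.1],vel=.2)
def rep(n,f0):
    s=robot.observe(); d=np.radians(G[2]); f=np.array(s["ft_force"])-f0
    ex=np.array([np.cos(d),np.sin(d),0])
    print(n,"t",round(s["time"],1),"bottom",round(s["tool_pos"][2]-ZG,4),"pos",np.round(s["tool_pos"],4),"df gx %.1f gy %.1f z %.1f"%(f@ex,f@[-ex[1],ex[0],0],f[2]),"M",np.round(s["torque"],2))
    return f@ex
def probe(off=0,z=.01,vel=.025,guard=5,f0=None):
    """lower towards bottom height z at gauge x-offset off"""
    d=np.radians(G[2]); p=[G[0]+off*np.cos(d),G[1]+off*np.sin(d)]
    if f0 is None: robot.pause(.15); f0=np.array(robot.observe()["ft_force"])
    hit=robot.line_to([*p,z+ZG],vel=vel,guard=guard); robot.pause(.1)
    return hit,rep(f"off {off} hit {hit}",f0),f0
E
python3 - <<'E'
from h import *
pick(.6447,.0938,-14.5)
robot.move_pose([G[0],G[1],ZG+.085],[180,0,90+G[2]])
robot.line_to([G[0],G[1],ZG+.062],vel=.1)
print("f",robot.observe()["ft_force"])
probe()
cv2.imwrite("pics/p1.png",robot.grab_frame("wrist"))
E
```

```text
width 0.010880922913824151
f [ 0.72265198  0.30636733 -4.02915079]
off 0 hit True t 9.3 bottom 0.0522 pos [ 0.4575 -0.0167  0.1782] df gx -0.1 gy 0.5 z 9.7 M [ 0.01 -0.24 -0.06]
```

View pics/p1.png

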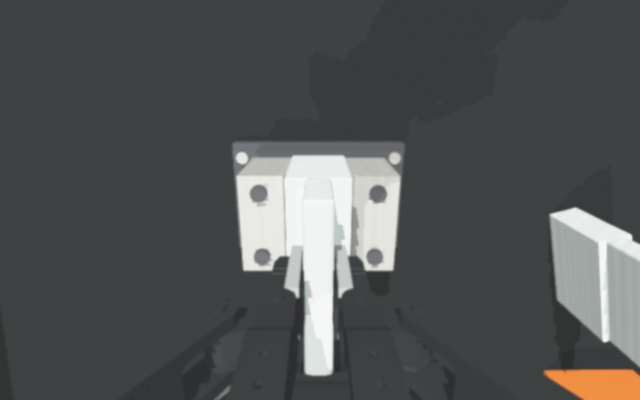

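The bar stops at 52.2 mm with no side force, and scaling the block in the picture (285 to 352 px) gives about 29 mm. It is oversize and centred, so it goes in the tub. Then the second bar.

```bash
cat >> h.py <<'E'
TUB=(.4175,-.2484,-8.8,.004); WOOD=(.4387,.2368,6.7,.005)
def place(t,off):
    d=np.radians(t[2]); x,y=t[0]+off*np.cos(d),t[1]+off*np.sin(d)
    p=robot.observe()["tool_pos"]; robot.line_to([p[0],p[1],ZG+.09],vel=.15)
    robot.move_pose([x,y,ZG+.085],[180,0,90+t[2]])
    robot.line_to([x,y,ZG+.05],vel=.12); robot.pause(.1); f0=np.array(robot.observe()["ft_force"])
    hit=robot.line_to([x,y,ZG+t[3]-.002],vel=.04,guard=4); rep(f"place hit {hit}",f0)
    z=robot.observe()["tool_pos"][2]-ZG
    assert t[3]-.004<z<t[3]+.005,z
    robot.set_gripper(.04); robot.line_to([x,y,ZG+.1],vel=.2)
E
python3 - <<'E'
from h import *
place(TUB,.038)
cv2.imwrite("pics/pl1.png",robot.grab_frame("wrist"))
pick(.6465,-.098,9)
robot.move_pose([G[0],G[1],ZG+.085],[180,0,90+G[2]])
robot.line_to([G[0],G[1],ZG+.062],vel=.1)
probe(z=.008)
cv2.imwrite("pics/p2.png",robot.grab_frame("wrist"))
a=np.hstack([cv2.imread("pics/pl1.png"),cv2.imread("pics/p2.png")])
cv2.imwrite("pics/both.png",cv2.resize(a,(800,250),interpolation=cv2.INTER_AREA))
E
```

```text
place hit True t 12.3 bottom 0.0049 pos [ 0.4548 -0.254   0.1309] df gx -0.3 gy -0.1 z 8.7 M [0.11 0.03 0.02]
width 0.011128109026895283
off 0 hit True t 19.8 bottom 0.0108 pos [ 0.4573 -0.0167  0.1368] df gx -1.0 gy 1.9 z 7.3 M [-0.02  0.05  0.02]
```

View pics/both.png

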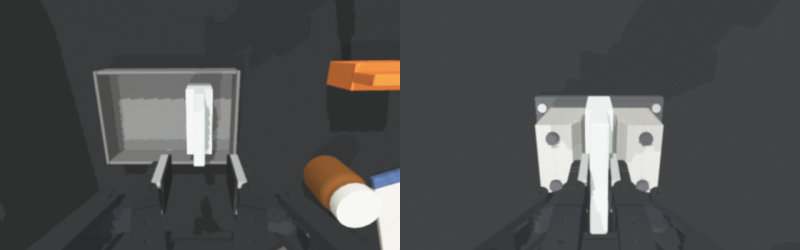

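Left: the first bar stands in the tub at (200,120). Right: the second bar is at the base (10.8 mm), so it is undersize and also goes in the tub.

```bash
python3 - <<'E'
from h import *
place(TUB,-.038)
robot.move_pose([.38,-.22,.3],[180,0,81]); robot.goto_joints([-87.76,5.964,5.575,89.605,0,77.527]); robot.pause(.3)
im=robot.grab_frame("top"); s=robot.observe(); print(s["time"],s["ft_force"])
cv2.imwrite("pics/end.png",cv2.resize(im[80:305,130:530],None,fx=2,fy=2))
E
```

```text
place hit True t 23.1 bottom 0.0049 pos [ 0.3798 -0.2424  0.1309] df gx -0.1 gy 1.3 z 6.8 M [0.15 0.06 0.06]
26.4333 [ 0.1481058  -0.45816871  0.20540569]
```

View pics/end.png

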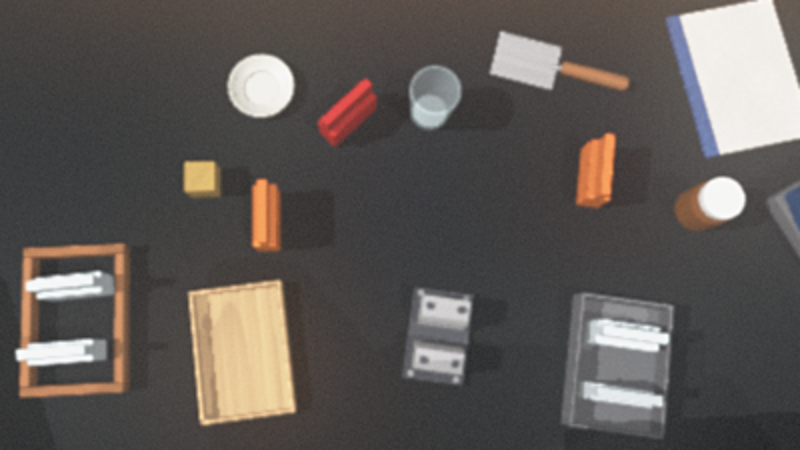

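Both bars stand upright in the tub at (628,334) and (622,394). The beaker, jar, brass block, frame bars and look-alikes are where they were.

```bash
python3 -c "
from plant import robot
robot.job_done()"
```

```text
the job is handed in; nothing more can be done
```

Both loose bars failed the gauge, so both now stand upright in the grey tub and the wooden tray stays empty.

- **First bar (left):** it stopped in the lead-in at 52.2 mm with almost no side force, so it is oversize. My early picture fit slightly favoured 25 mm over 30 mm. A later wrist picture scaled to about 29 mm, which agrees with the gauge.
- **Second bar (right):** it dropped through to the base at 10.8 mm, so it is undersize. This matches the picture estimate of about 20 mm.

In the final top picture both bars are upright in the tub. The beaker, jar, brass block, framed bars and coloured look-alikes show no visible movement. I handed the job in at about 26 s with the arm clear. The highest contact force read after a stop was about 10 N. No checks failed.

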